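# Snap the handle into the rice press and hold the press poised over the mold

### The arm

A 6-joint arm with a two-finger parallel gripper is mounted at the origin on the work surface. World frame = base frame: x ahead of the robot, y to its left, z up, the work surface at z = 0. Lengths are in m, angles in rad, forces in N, time in s.
With the tool pointing down it reaches from about 0.35 to 0.875 m from the base axis. Payload 4.2 kg.
Tool frame: the origin (TCP) lies midway between the tips of the shut fingers; the grasp point (between the pads) lies 19 mm behind it; y points along the fingers, z is the direction in which the jaws open and shut, and the axes are right-handed (so a half turn about y gives the same grasp; the last joint's range is limited). The gripper opens to 85 mm and grips with 20 to 120 N. Pads are 22 mm wide; open, the fingers measure 114 mm over their backs; the gripper's body (76 mm by 85 mm) begins 54 mm behind the grasp point. The pads swing forward as they close: fully open they stand 13 mm farther back than shut.
Start: joints at [-1.085, 0.385, 0.008, 0, -1.194, -0.259], TCP at [0.141, -0.609, 0.231] pointing down, gripper open.
Joint ranges: [-3.14, 3.14], [-1.21, 2.06], [-1.07, 1.41], [-3.16, 2.05], [-2.99, -0.16], [-3.1, 3.1]. Speed limits (rad/s): [2.79, 2.79, 3.14, 3.14, 3.14, 3.14].

### API

Orientations are given as a 3x3 rotation matrix whose columns are the frame's x, y, z axes.
In Python, from bench import env, optics, order gives the robot as it stands.
- The arm moves only by the tool drive_tool, never from a script. Its argument "deltas" is a list of rows, each an object with "grip": the closure, from 0 (fully open) to 1 (shut); "offset": the shift along the world's x, y, z in cm, a list of three; "dr": the turn, a rotation vector about the world's x, y, z in rad, a list of three. A call has 1 to 20 rows; each row is the pose to reach, as a shift and turn from the pose measured when the call began; what a row does not reach only later rows make up. A row lasts 1/12 s, in which the tool goes at most 41.7 mm and 7.16 degrees, less where a joint would pass 70% of its speed; a pose out of reach is approached as far as the arm can. A call with a gripper value outside its range is refused whole. The fingers move at their own pace and stop on an object; "squeeze" is the grip in N (left out, the last holds). Time passes only in rows, so rows that repeat a pose let the fingers close. It gives the time, the measured TCP pose, the force and the opening at its end, in the units of the state.
- env.observe(): the state, without advancing time (a new reading comes with each control period).
- optics.grab_frame(name): name is "scene" or "top" or "wrist"; returns the picture (400x640x3 uint8, blue, green, red); there is no depth.
- optics.get_calibration(name): a dict with "mtx" (3x3 intrinsics, pixels), "rvec" (rotation vector, rad) and "tvec" (3), from world to camera coordinates, as OpenCV has them; the wrist camera has in their place "T_tool_cam" (4x4, takes a point from camera to tool coordinates, whose origin is the TCP and whose axes are the tool frame's). Camera axes: x right, y down, z forward; pixel columns grow to the right and rows downward; lengths in m; the calibration is good to about 2 mm. A picture is of the moment at which its call begins: read the wrist's pose just before it. get_calibration takes no time and is no camera call.
- order.hand_in(): hands the job in, once; it reports no verdict.
The state is a dict: "clock": time; "joint_pos": joint angles; "dq": joint speeds; "tau": joint torques, N m; "tool_pos": TCP position; "tool_rot": TCP orientation; "ft_force": force on the tool from outside, world axes, zero at the start; "ft_torque": the same for the moment, N m; "finger_gap": finger opening in m.
Only numpy, scipy, OpenCV 4.12 (cv2) and the standard library are available. Lean on these libraries where they do the work, as an engineer would, in place of code of your own. Each camera call takes 0.05 s, during which the arm holds its last target.

### The job

Snap the loose wooden handle rod down into both red-jawed clips on the rice press plate, then, holding the press by that rod, carry it over the low hook rail to the rice mold without knocking the rail or anything else on the counter. Stop with the plate hovering level about one centimetre above the mold's open mouth, centred and square with it and not touching, ready to go straight in. Finish while still holding it there; do not lower it in or let go.

Things in the scene. Friction and masses are not known exactly. Their poses are not given: they have to be found in the camera images.
- rod_mid (a point): Handle rod: round dark-wood rod, diameter 14 mm, 120 mm long, about 25 g, lying level in a white ceramic rest. The point is the middle of the rod on its axis (35 mm above the counter at the start); x runs along the rod. The rod is the same either way round. Between the rest's posts 72 mm are free for fingers.
- press: Rice press: loose light-wood plate 120 x 60 x 12 mm (x, y, z), lying flat, about 130 g. Origin: centre of its underside; x along the long side, z up. On top, two fork clips at x = -37 and +37 mm, each 14 mm wide along x: fixed white prong on the -y side, red prong on a sprung hinge on the +y side. Between them (60 mm along x) nothing stands on the plate, so fingers fit there.
- clip_seat (a point): Where the rod's middle lies when fully home: midway between the press's clips, 42 mm above the plate's underside; x along the clips. The rod goes straight down into the flared mouths (25 mm wide, tops 19 mm above this point), meets the jaws with its axis about 15 mm above it and needs about 5 to 12 N in all to snap past; the jaws then close over it and carry the plate.
- mold_mouth (a point): Rice mold: open-topped medium-brown wooden box with two dark bands, 152 x 92 mm outside (x, y), 60 mm high, mouth 132 x 72 mm, about 0.6 kg, loose on the counter. The point is the centre of the mouth at rim height; x along its long side, z up. The plate may hover either way round.
- mold: The same rice mold; origin at the centre of its underside, 60 mm below the mouth point.
- rod: The same handle rod; origin and axes as its middle point.
- rail: Low freestanding steel hook rail, fixed to the counter, between press and mold: horizontal bar 240 mm long along its x, top 140 mm above the counter, on two posts, with measuring spoons hung on its +y side; about 45 mm deep overall. Origin: on the counter under the bar's middle.
- rest: White ceramic rest in which the rod lies at the start: 104 x 50 mm (x, y), two notched posts 34 mm high at x = -42 and +42 mm, base plate 6 mm thick, fixed. Origin: centre of its underside.
- bowl: Glass bowl, rim radius 62 mm, 55 mm high, loose. Origin: centre of its underside.
- bottle: Amber closed bottle, 54 mm across, 170 mm high, loose. Origin: centre of its underside.
- jar: Closed glass jar, 64 mm across, 100 mm high, loose. Origin: centre of its underside.
- bento: Closed black bento box with a red band clip round it, 109 x 167 x 66 mm (x, y, z), loose. Origin: centre of its underside.
- cup: Blue ceramic cup, 76 mm across, 85 mm high, loose. Origin: centre of its underside.
Things that resemble listed ones, but are neither listed nor needed, are in the scene too. Of the things like the rod, leave any that is turquoise; of the rest the larger one is meant.

How it is judged:
On the way, in this order (a step that is already met when the one before it is completed fails the run):
1. the rod is fully home in both clips of the press (x of rod_mid in the frame of press between -0.02 and 0.02 m and y of rod_mid in the frame of press between -0.0035 and 0.0035 m and z of rod_mid in the frame of press between 0.038 and 0.0465 m and angle between the x axis of rod_mid and the x axis of press, either way round below 0.1 rad), for 0.2 s.
2. the press, with the rod in its clips, passes over the hook rail (all of step 1 and y of press in the frame of rail between -0.06 and 0.06 m and x of press in the frame of rail between -0.2 and 0.2 m and height (world z) of press above 0.141 m), for 0.05 s.
At the end, for the whole second after the job is handed in: Fingers grip the rod, home in both clips (axis 38-46.5 mm over the plate's underside, 3.5 mm sideways, 20 mm lengthwise, 0.1 rad); plate still, 3-20 mm above the mouth, within 7 mm of its centre along each side, square within 0.1 rad, tilt under 0.12 rad, not touching the upright mold (all of step 1 and x of press in the frame of mold_mouth between -0.007 and 0.007 m and y of press in the frame of mold_mouth between -0.007 and 0.007 m and z of press in the frame of mold_mouth between 0.003 and 0.02 m and angle between the x axis of press and the x axis of mold_mouth, either way round below 0.1 rad and angle between press's own z axis and vertical below 0.12 rad and contact force between each of press, rod and mold below 0.1 N and contact force between the fingers and rod above 1 N and linear speed of press below 0.02 m/s and angle between mold_mouth's own z axis and vertical below 0.05 rad); the arm keeps its last pose, push and grip.
It fails at once if the press or the rod knocks the hook rail (contact force between any of press, rod and rail above 3 N).
It fails at once if the arm knocks the hook rail (contact force between any of the arm, the fingers and rail above 5 N).
It fails at once if the mold is pushed aside or tipped (distance of mold from where it was at the start of the episode above 0.02 m or angle between mold's own z axis and vertical above 0.3 rad).
It fails at once if the bowl, bottle, jar, bento box or cup is pushed aside or tipped (distance of any of bowl, bottle, jar, bento, cup from where it was at the start of the episode above 0.03 m or angle between any of bowl, bottle, jar, bento, cup's own z axis and vertical above 0.3 rad).
It also fails if it takes over 61 s, if anything falls off the work surface, if the arm or the gripper's body presses on something with over 40 N, if the wrist force passes 120 N, or if a joint passes its speed limit or range.

## Working session

There is one attempt and no reset: what is moved stays moved. The work goes in short steps, Python scripts to look and compute and a tool call to move; the robot and the scene stay as the last step left them, time stands still between calls to the robot, and variables do not carry over. Pictures are saved under pics/ and viewed, and the job is handed in when it is done.

Besides the shell and the picture viewer there is one more tool, called as a command line: name --argument value ..., lists and objects as JSON in quotes. drive_tool: Moves the arm, as the interface text tells. Its arguments: {"type":"object","properties":{"deltas":{"type":"array","items":{"type":"object","properties":{"grip":{"type":"number"},"offset":{"type":"array","items":{"type":"number"}},"dr":{"type":"array","items":{"type":"number"}}}}},"squeeze":{"type":"number"}},"required":["deltas"]}

```bash
mkdir -p pics; ls; python3 - <<'E'
from bench import env, optics, order
import cv2,json
s=env.observe()
print(s)
for n in ["scene","top","wrist"]:
    cv2.imwrite(f"pics/{n}0.png",optics.grab_frame(n)); print(n,optics.get_calibration(n))
E
```

```text
pics
{'clock': 0.0, 'joint_pos': array([-1.08537847e+00,  3.85565835e-01,  6.62593630e-03, -5.02870033e-04,
       -1.19399882e+00, -2.58577272e-01]), 'dq': array([-0.00076118, -0.00167614,  0.00016661, -0.00078746, -0.00060227,
        0.00036517]), 'tau': array([ 5.71683559e-04, -3.92293525e+01,  1.88400078e+01,  4.18622375e+00,
       -4.76882662e-03, -5.53579113e-06]), 'tool_pos': array([ 0.14043697, -0.60841806,  0.23021545]), 'tool_rot': array([[ 9.74423490e-01, -5.85994384e-04, -2.24718756e-01],
       [ 2.24719500e-01,  2.11302915e-03,  9.74421203e-01],
       [-9.61680699e-05, -9.99997596e-01,  2.19066960e-03]]), 'ft_force': array([ 0.04056432,  0.52777739, -0.44608985]), 'ft_torque': array([ 0.00801852,  0.00058151, -0.0016922 ]), 'finger_gap': 0.08593327482864876}
scene {'mtx': array([[474.88290303,   0.        , 315.78804587],
       [  0.        , 474.88290303, 199.6289509 ],
       [  0.        ,   0.        ,   1.        ]]), 'rvec': array([ 1.77264142,  1.99598806, -0.61519623]), 'tvec': array([ 0.08790011, -0.43463909,  1.94632459])}
top {'mtx': array([[434.927977  ,   0.        , 311.94123736],
       [  0.        , 434.927977  , 196.00998241],
       [  0.        ,   0.        ,   1.        ]]), 'rvec': array([ 2.11486951, -2.14480326,  0.131684  ]), 'tvec': array([0.0219951 , 0.60475809, 1.12945053])}
wrist {'mtx': array([[299.89881651,   0.        , 318.1354849 ],
       [  0.        , 299.89881651, 197.04592233],
       [  0.        ,   0.        ,   1.        ]]), 'T_tool_cam': array([[ 7.02312617e-04,  9.57444917e-01,  2.88615207e-01,
        -7.38853314e-02],
       [-1.12697410e-03, -2.88614337e-01,  9.57444774e-01,
        -1.42761094e-01],
       [ 9.99999118e-01, -9.97687406e-04,  8.76318130e-04,
         8.43689186e-04],
       [ 0.00000000e+00,  0.00000000e+00,  0.00000000e+00,
         1.00000000e+00]])}
```

View pics/scene0.png

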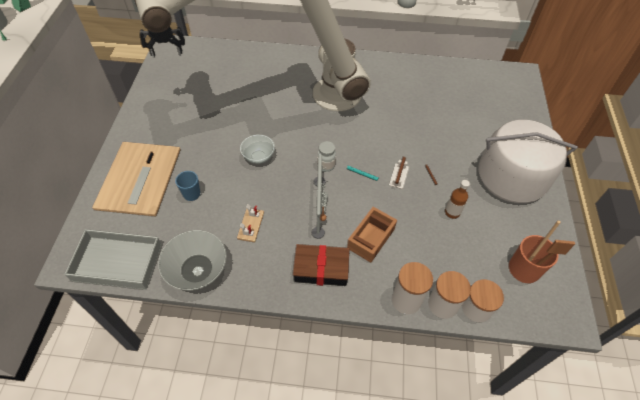

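View pics/top0.png

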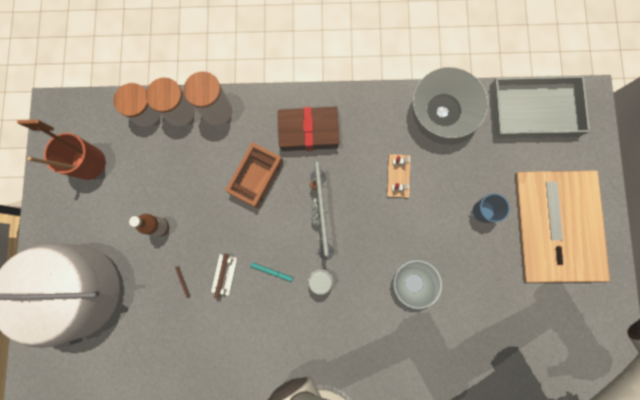

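View pics/wrist0.png

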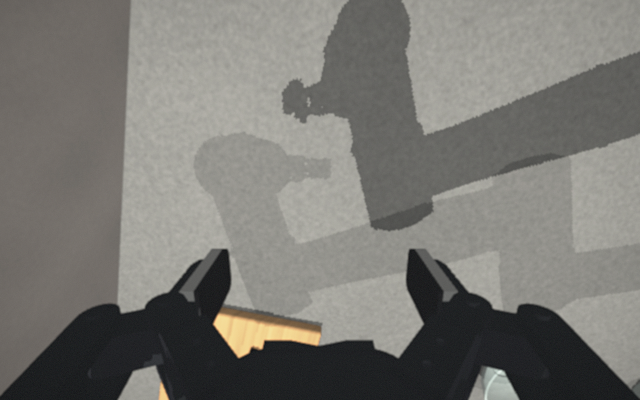

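The scene and top views show the same layout. In the top view the rod candidates are a dark rod on the white rest at (224,275), a smaller dark stick at (183,281) and a turquoise stick at (272,271). The one on the white rest is the larger dark rod, so it fits. The press is at (399,176), the rail at about (322,210) and the mold at (254,175). Next I'll confirm with an enlarged crop.

```bash
cat > h.py <<'E'
import numpy as np,cv2
from bench import env, optics, order
def cam(n,s=None):
    c=optics.get_calibration(n);K=c["mtx"]
    if n=="wrist":
        s=s or env.observe();T=np.eye(4);T[:3,:3]=s["tool_rot"];T[:3,3]=s["tool_pos"]
        Twc=T@c["T_tool_cam"];return K,Twc[:3,:3],Twc[:3,3]
    R,_=cv2.Rodrigues(c["rvec"]);return K,R.T,-R.T@c["tvec"]
def ray(C,px,z):
    K,R,o=C;px=np.atleast_2d(px).astype(float)
    d=(R@np.linalg.inv(K)@np.c_[px,np.ones(len(px))].T).T
    return o+d*((z-o[2])/d[:,2])[:,None]
def proj(C,P):
    K,R,o=C;q=(K@R.T@(np.atleast_2d(P)-o).T).T;return q[:,:2]/q[:,2:]
def crop(im,x0,y0,x1,y1,k,name):
    c=cv2.resize(im[y0:y1,x0:x1],None,fx=k,fy=k,interpolation=cv2.INTER_CUBIC);cv2.imwrite(name,c)
E
python3 - <<'E'
from h import *
t=cv2.imread("pics/top0.png")
a=cv2.resize(t[230:320,160:300],None,fx=5,fy=5,interpolation=cv2.INTER_CUBIC)
cv2.imwrite("pics/c1.png",a)
crop(t,220,130,430,270,3.8,"pics/c2.png")
C=cam("top")
for n,p,z in [("rod",(224,275),.035),("stick",(183,281),.0),("press",(399,176),.012),("mold",(254,175),.06),("rail1",(318,164),.14),("rail2",(326,256),.14),("jar",(320,282),.1),("bowl",(417,285),.055),("bottle",(145,223),.17),("cup",(494,208),.085),("bento",(308,128),.066)]: print(n,ray(C,p,z)[0].round(3))
E
```

```text
rod [0.397 0.251 0.035]
stick [0.381 0.372 0.   ]
press [ 0.663 -0.229  0.012]
mold [0.663 0.169 0.06 ]
rail1 [ 0.672 -0.005  0.14 ]
rail2 [ 0.443 -0.021  0.14 ]
jar [ 0.379 -0.006  0.1  ]
bowl [ 0.367 -0.255  0.055]
bottle [0.527 0.415 0.17 ]
cup [ 0.56  -0.455  0.085]
bento [0.789 0.021 0.066]
```

View pics/c1.png

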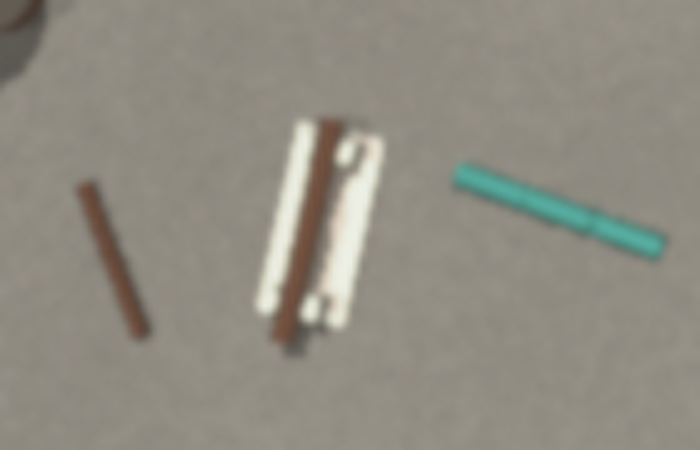

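View pics/c2.png

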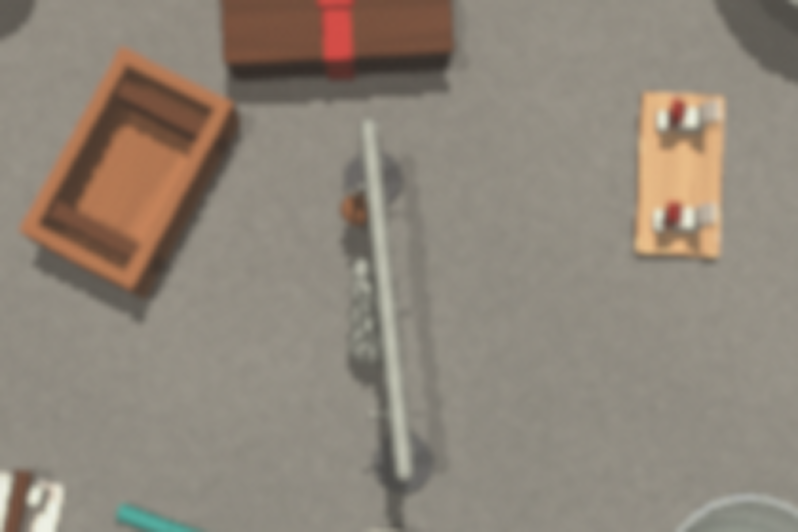

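The crop confirms it: the dark rod on the white rest is about 45 px long, and the separate stick beside it is about 32 px and thinner. Rod chosen. Next I'll measure the rod, press, mold and rail.

```bash
python3 - <<'E'
from h import *
t=cv2.imread("pics/top0.png");C=cam("top");hsv=cv2.cvtColor(t,cv2.COLOR_BGR2HSV)
def big(m,x0,y0,x1,y1):
    z=np.zeros_like(m);z[y0:y1,x0:x1]=m[y0:y1,x0:x1]
    cs,_=cv2.findContours(z,cv2.RETR_EXTERNAL,cv2.CHAIN_APPROX_NONE);return max(cs,key=cv2.contourArea)
print("rodpx",hsv[270,222],hsv[282,219],"plate",hsv[190,391],"mold",hsv[150,250],hsv[170,270])
def ax(c,z,L):
    r=cv2.boxPoints(cv2.minAreaRect(c));w=ray(C,r,z);e1=w[1]-w[0];e2=w[2]-w[1]
    if np.linalg.norm(e1)<np.linalg.norm(e2): e1,e2=e2,e1
    print(L,"centre",w.mean(0).round(4),"len",np.linalg.norm(e1).round(4),np.linalg.norm(e2).round(4),"yaw",np.degrees(np.arctan2(e1[1],e1[0])).round(1), r.round(0).tolist())
m=cv2.inRange(hsv,(0,60,20),(15,255,140));ax(big(m,205,245,240,310),.035,"rod")
m=cv2.inRange(hsv,(8,60,150),(25,255,255));ax(big(cv2.morphologyEx(m,cv2.MORPH_CLOSE,np.ones((7,7))),380,145,420,205),.012,"plate")
m=cv2.inRange(hsv,(0,90,60),(20,255,255));c=big(m,220,138,288,212);ax(c,.06,"mold")
# mold rim corners by hand from crop c2 (k=3.8, origin 220,130)
for L,P in [("outer",[(125,50),(236,103),(135,290),(25,230)]),("inner",[(122,68),(208,110),(125,268),(45,222)])]:
    w=ray(C,np.array(P)/3.8+[220,130],.06);print(L,w.mean(0).round(4),[np.linalg.norm(w[i]-w[(i+1)%4]).round(3) for i in range(4)],np.degrees(np.arctan2(*(w[0]+w[1]-w[2]-w[3])[[1,0]])).round(1))
w=ray(C,np.array([(369,122),(405,478)])/3.8+[220,130],.14);print("rail",w.round(4),np.linalg.norm(w[0]-w[1]))
E
```

```text
rodpx [ 10 111 115] [ 10 110 116] plate [ 15  91 204] mold [ 11 133 163] [ 11 135 168]
rod centre [0.3952 0.2587 0.035 ] len 0.1186 0.0126 yaw -12.6 [[214.0, 297.0], [224.0, 253.0], [229.0, 254.0], [218.0, 299.0]]
plate centre [ 0.6652 -0.2277  0.012 ] len 0.1222 0.0634 yaw -4.5 [[386.0, 196.0], [388.0, 153.0], [411.0, 154.0], [409.0, 197.0]]
mold centre [0.6648 0.1684 0.06  ] len 0.1563 0.1024 yaw -28.0 [[224.0, 191.0], [252.0, 141.0], [284.0, 158.0], [257.0, 208.0]]
outer [0.6654 0.1681 0.06  ] [np.float64(0.09), np.float64(0.151), np.float64(0.09), np.float64(0.148)] -28.2
inner [0.6662 0.1719 0.06  ] [np.float64(0.07), np.float64(0.127), np.float64(0.066), np.float64(0.124)] -26.6
rail [[ 0.6766 -0.003   0.14  ]
 [ 0.4431 -0.0229  0.14  ]] 0.2343883992839786
```

drive_tool --deltas '[{"grip": 0, "offset": [28, 41, 2], "dr": [0, 0, -0.2]}, {"grip": 0, "offset": [28, 41, 2], "dr": [0, 0, -0.2]}, {"grip": 0, "offset": [28, 41, 2], "dr": [0, 0, -0.2]}, {"grip": 0, "offset": [28, 41, 2], "dr": [0, 0, -0.2]}, {"grip": 0, "offset": [28, 41, 2], "dr": [0, 0, -0.2]}, {"grip": 0, "offset": [28, 41, 2], "dr": [0, 0, -0.2]}, {"grip": 0, "offset": [28, 41, 2], "dr": [0, 0, -0.2]}, {"grip": 0, "offset": [28, 41, 2], "dr": [0, 0, -0.2]}, {"grip": 0, "offset": [28, 41, 2], "dr": [0, 0, -0.2]}, {"grip": 0, "offset": [28, 41, 2], "dr": [0, 0, -0.2]}, {"grip": 0, "offset": [28, 41, 2], "dr": [0, 0, -0.2]}, {"grip": 0, "offset": [28, 45, 2], "dr": [0, 0, -0.4]}, {"grip": 0, "offset": [28, 50, 2], "dr": [0, 0, -0.447]}, {"grip": 0, "offset": [28, 54, 2], "dr": [0, 0, -0.447]}]'

```text
clock: 1.32
tool_pos: [0.4168, -0.1216, 0.2499]
tool_rot: [[0.975, -0.0, 0.223], [-0.223, 0.001, 0.975], [-0.0, -1.0, 0.001]]
ft_force: [1.1, 0.9, 0.4]
finger_gap: 0.0857
```

```bash
python3 - <<'E'
from h import *
s=env.observe();print(s["clock"],s["tool_pos"],s["joint_pos"].round(2))
E
```

```text
1.3167 [ 0.41682349 -0.12162709  0.24994043] [ 0.09  0.04 -0.4  -0.   -1.14 -1.89]
```

drive_tool --deltas '[{"grip": 0, "offset": [-0.4, 4, 0], "dr": [0, 0, 0]}, {"grip": 0, "offset": [-0.7, 8, 0], "dr": [0, 0, 0]}, {"grip": 0, "offset": [-1, 12, 0], "dr": [0, 0, 0]}, {"grip": 0, "offset": [-1, 16, 0], "dr": [0, 0, 0]}, {"grip": 0, "offset": [-1.3, 20, 0], "dr": [0, 0, 0]}, {"grip": 0, "offset": [-1.5, 24, -1], "dr": [0, 0, 0]}, {"grip": 0, "offset": [-1.8, 28, -3], "dr": [0, 0, 0]}, {"grip": 0, "offset": [-2, 32, -5], "dr": [0, 0, 0]}, {"grip": 0, "offset": [-2.2, 35.5, -7], "dr": [0, 0, 0]}, {"grip": 0, "offset": [-2.2, 38, -9], "dr": [0, 0, 0]}, {"grip": 0, "offset": [-2.2, 38, -11], "dr": [0, 0, 0]}, {"grip": 0, "offset": [-2.2, 38, -11], "dr": [0, 0, 0]}, {"grip": 0, "offset": [-2.2, 38, -11], "dr": [0, 0, 0]}]'

```text
clock: 2.4
tool_pos: [0.3942, 0.2578, 0.1391]
tool_rot: [[0.975, -0.002, 0.223], [-0.223, -0.001, 0.975], [-0.002, -1.0, -0.002]]
ft_force: [-0.6, 0.4, 1.1]
finger_gap: 0.0853
```

```bash
python3 - <<'E'
from h import *
s=env.observe();im=optics.grab_frame("wrist");cv2.imwrite("pics/w1.png",im);C=cam("wrist",s)
print(s["clock"],s["tool_pos"])
hsv=cv2.cvtColor(im,cv2.COLOR_BGR2HSV)
m=cv2.inRange(hsv,(0,50,20),(18,255,160));cs,_=cv2.findContours(m,cv2.RETR_EXTERNAL,cv2.CHAIN_APPROX_NONE)
for c in cs:
    if cv2.contourArea(c)<300: continue
    r=cv2.boxPoints(cv2.minAreaRect(c));w=ray(C,r,.035);e1=w[1]-w[0];e2=w[2]-w[1]
    if np.linalg.norm(e1)<np.linalg.norm(e2): e1,e2=e2,e1
    print(r.round(0).tolist(),w.mean(0).round(4),np.linalg.norm(e1).round(4),np.linalg.norm(e2).round(4),np.degrees(np.arctan2(e1[1],e1[0])))
E
```

```text
2.4 [0.39418878 0.25775874 0.13912656]
[[556.0, 313.0], [595.0, 276.0], [674.0, 358.0], [635.0, 395.0]] [0.604  0.5161 0.035 ] 0.1432 0.0488 35.14483008581715
[[486.0, 273.0], [527.0, 237.0], [547.0, 260.0], [506.0, 296.0]] [0.501  0.4218 0.035 ] 0.0476 0.0318 126.7093217433155
[[312.0, 127.0], [328.0, 127.0], [330.0, 264.0], [313.0, 264.0]] [0.3974 0.26   0.035 ] 0.1232 0.0129 -11.701127785281257
[[409.0, 107.0], [419.0, 101.0], [468.0, 184.0], [458.0, 190.0]] [0.3747 0.3647 0.035 ] 0.0824 0.0088 23.066706194905304
```

View pics/w1.png

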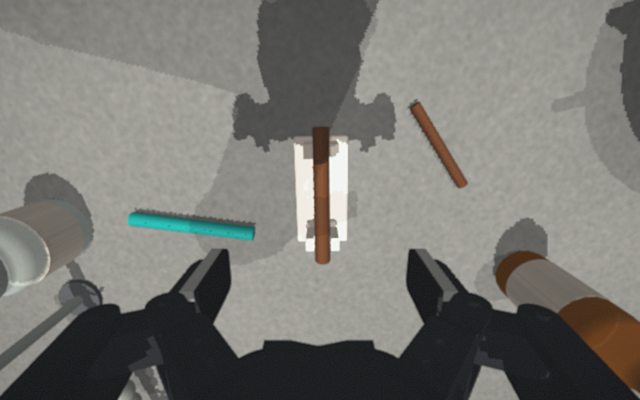

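The wrist view shows the rod upright in the picture between (312,127) and (330,264). It measures 123 x 13 mm centred at (0.397, 0.260), which agrees with the top view. The turquoise and thin sticks are off to the sides. Descending and gripping.

drive_tool --deltas '[{"grip": 0, "offset": [0.25, 0.2, -3], "dr": [0, 0, 0.01]}, {"grip": 0, "offset": [0.25, 0.2, -6], "dr": [0, 0, 0.01]}, {"grip": 0, "offset": [0.25, 0.2, -9], "dr": [0, 0, 0.01]}, {"grip": 0, "offset": [0.25, 0.2, -11], "dr": [0, 0, 0.01]}, {"grip": 0, "offset": [0.25, 0.2, -12.2], "dr": [0, 0, 0.01]}, {"grip": 0, "offset": [0.25, 0.2, -12.2], "dr": [0, 0, 0.01]}, {"grip": 0.5, "offset": [0.25, 0.2, -12.2], "dr": [0, 0, 0.01]}, {"grip": 1, "offset": [0.25, 0.2, -12.2], "dr": [0, 0, 0.01]}, {"grip": 1, "offset": [0.25, 0.2, -12.2], "dr": [0, 0, 0.01]}, {"grip": 1, "offset": [0.25, 0.2, -12.2], "dr": [0, 0, 0.01]}, {"grip": 1, "offset": [0.25, 0.2, -12.2], "dr": [0, 0, 0.01]}, {"grip": 1, "offset": [0.25, 0.2, -12.2], "dr": [0, 0, 0.01]}, {"grip": 1, "offset": [0.25, 0.2, -12.2], "dr": [0, 0, 0.01]}, {"grip": 1, "offset": [0.25, 0.2, -12.2], "dr": [0, 0, 0.01]}]' --squeeze 70

```text
clock: 3.62
tool_pos: [0.3977, 0.2603, 0.0191]
tool_rot: [[0.977, 0.001, 0.213], [-0.213, 0.001, 0.977], [0.0, -1.0, 0.001]]
ft_force: [-1.6, -0.8, 6.9]
finger_gap: 0.0115
```

```bash
python3 - <<'E'
from h import *
s=env.observe();im=optics.grab_frame("wrist");crop(im,200,60,450,330,2.2,"pics/w2.png");print(s["tool_pos"],s["ft_force"],s["ft_torque"],s["finger_gap"])
E
```

```text
[0.39769091 0.26032534 0.019087  ] [-1.57752488 -0.75154802  6.85113288] [-0.18144372  0.31246727  0.00385365] 0.011495174094278585
```

View pics/w2.png

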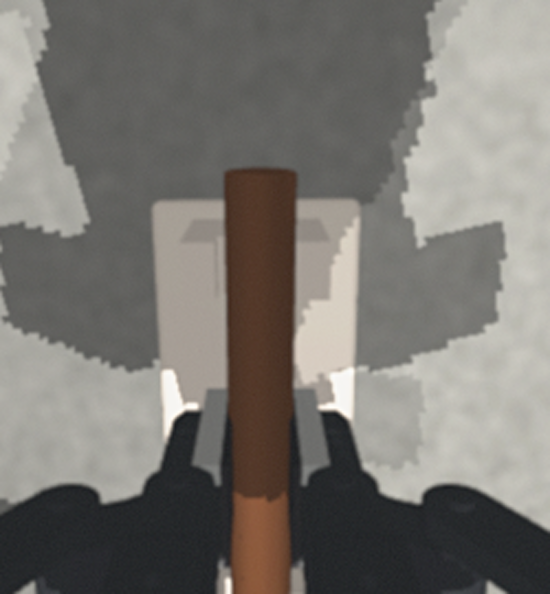

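The rod sits centred between both pads. Lifting it and carrying it high over the rail to the press.

drive_tool --deltas '[{"grip": 1, "offset": [0, 0, 2], "dr": [0, 0, 0]}, {"grip": 1, "offset": [0, 0, 6], "dr": [0, 0, 0]}, {"grip": 1, "offset": [0, 0, 10], "dr": [0, 0, 0]}, {"grip": 1, "offset": [0, 0, 14], "dr": [0, 0, 0]}, {"grip": 1, "offset": [0, 0, 18], "dr": [0, 0, 0]}, {"grip": 1, "offset": [1.5, -2.7, 21], "dr": [0, 0, 0.02]}, {"grip": 1, "offset": [3.2, -5.9, 23], "dr": [0, 0, 0.04]}, {"grip": 1, "offset": [5, -9.1, 23], "dr": [0, 0, 0.06]}, {"grip": 1, "offset": [6.8, -12.4, 23], "dr": [0, 0, 0.08]}, {"grip": 1, "offset": [8.6, -15.6, 23], "dr": [0, 0, 0.1]}, {"grip": 1, "offset": [10.4, -18.9, 23], "dr": [0, 0, 0.12]}, {"grip": 1, "offset": [12.1, -22.1, 23], "dr": [0, 0, 0.135]}, {"grip": 1, "offset": [13.9, -25.4, 23], "dr": [0, 0, 0.135]}, {"grip": 1, "offset": [15.7, -28.6, 23], "dr": [0, 0, 0.135]}, {"grip": 1, "offset": [17.5, -31.9, 23], "dr": [0, 0, 0.135]}, {"grip": 1, "offset": [19.2, -35.1, 23], "dr": [0, 0, 0.135]}, {"grip": 1, "offset": [21, -38.4, 23], "dr": [0, 0, 0.135]}, {"grip": 1, "offset": [22.8, -41.6, 23], "dr": [0, 0, 0.135]}, {"grip": 1, "offset": [24.5, -44.9, 22], "dr": [0, 0, 0.135]}, {"grip": 1, "offset": [26, -47.5, 20], "dr": [0, 0, 0.135]}]'

```text
clock: 5.33
tool_pos: [0.6597, -0.2175, 0.2211]
tool_rot: [[0.997, 0.006, 0.08], [-0.08, -0.0, 0.997], [0.006, -1.0, 0.0]]
ft_force: [0.7, 1.3, -0.1]
finger_gap: 0.0115
```

drive_tool --deltas '[{"grip": 1, "offset": [0.8, -1.4, -1], "dr": [0, 0, 0]}, {"grip": 1, "offset": [0.8, -1.4, -2], "dr": [0, 0, 0]}, {"grip": 1, "offset": [0.8, -1.4, -2], "dr": [0, 0, 0]}]'

```text
clock: 5.58
tool_pos: [0.6662, -0.232, 0.1968]
tool_rot: [[0.997, -0.001, 0.083], [-0.083, 0.002, 0.997], [-0.001, -1.0, 0.002]]
ft_force: [-1.1, -0.0, -1.5]
finger_gap: 0.0119
```

```bash
python3 - <<'E'
from h import *
s=env.observe();im=optics.grab_frame("wrist");cv2.imwrite("pics/w3.png",im);print(s)
cv2.imwrite("pics/top3.png",optics.grab_frame("top"))
E
```

```text
{'clock': 5.5833, 'joint_pos': array([-0.1074069 ,  0.54520711,  0.18473212, -0.00191066, -1.21133212,
       -1.5453733 ]), 'dq': array([ 0.02943351, -0.04542739,  0.01037142,  0.01047639, -0.02783518,
       -0.00194078]), 'tau': array([-9.35604572e-01, -4.86946392e+01,  2.03945875e+01,  4.63640615e+00,
        1.95386438e-01,  1.55952416e-02]), 'tool_pos': array([ 0.66620287, -0.23202159,  0.19683891]), 'tool_rot': array([[ 9.96585471e-01, -8.12618386e-04,  8.25635390e-02],
       [-8.25618915e-02,  1.88652557e-03,  9.96584154e-01],
       [-9.65600833e-04, -9.99997890e-01,  1.81299266e-03]]), 'ft_force': array([-1.14954176, -0.04342186, -1.50300523]), 'ft_torque': array([ 0.06588411,  0.00984069, -0.03250447]), 'finger_gap': 0.011877064640200993}
```

View pics/w3.png

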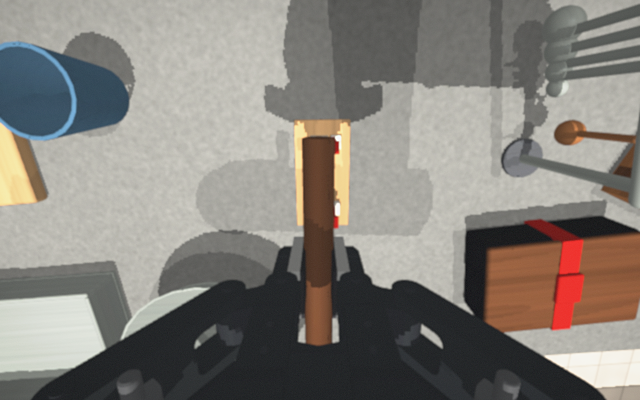

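```bash
python3 - <<'E'
from h import *
im=cv2.imread("pics/w3.png");crop(im,260,100,390,250,4,"pics/c3.png")
E
```

```text
(no output)
```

View pics/c3.png

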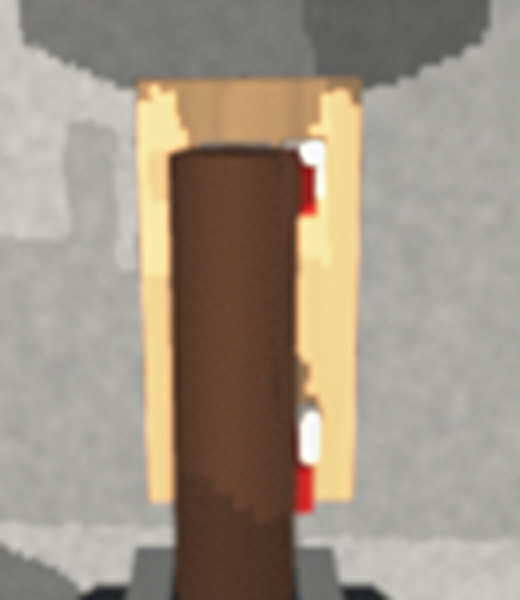

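```bash
python3 - <<'E'
from h import *
s=env.observe()
s["tool_pos"]=np.array([0.66620287,-0.23202159,0.19683891])
C=cam("wrist",s);R=s["tool_rot"]
o=lambda a:np.array(a,float)/4+[260,100]
w=ray(C,o([(137,80),(361,80),(353,500),(150,500)]),.012);c=w.mean(0)
print(w.round(4).tolist(),"c",c,[np.linalg.norm(w[i]-w[(i+1)%4]).round(4) for i in range(4)],"yaw",np.degrees(np.arctan2(*((w[2]+w[3]-w[0]-w[1])[[1,0]]))), "per side", [np.degrees(np.arctan2(*((a-b)[[1,0]]))) for a,b in((w[3],w[0]),(w[2],w[1]))])
# held rod in tool frame, z of axis ~ tcp+.016
z=s["tool_pos"][2]+.016
# near end
for p in [o([(238,146)]),np.array([[318.,345]])]:
    q=ray(C,p,z)[0];print("rod end tool",(R.T@(q-s["tool_pos"])).round(4))
# rod side edges at mid: crop y=350
q=ray(C,o([(173,350),(297,350),(170,170),(303,170)]),z+.0);print((R.T@(q-s["tool_pos"]).T).T.round(4))
print("tool yaw",np.degrees(np.arctan2(R[1,0],R[0,0])),"d",(c-s["tool_pos"]).round(4),"in tool",(R.T@(c-s["tool_pos"])).round(4))
E
```

```text
[[0.6045, -0.2513, 0.012], [0.6093, -0.1922, 0.012], [0.7286, -0.2005, 0.012], [0.7238, -0.2599, 0.012]] c [ 0.66657166 -0.22599295  0.012     ] [np.float64(0.0593), np.float64(0.1196), np.float64(0.0596), np.float64(0.1196)] yaw -4.040057952798048 per side [np.float64(-4.126788354474598), np.float64(-3.9533560248147293)]
rod end tool [-0.0623 -0.0163  0.0014]
rod end tool [ 0.0443 -0.0158  0.0007]
[[-0.0404 -0.0162 -0.0057]
 [-0.0404 -0.0162  0.0078]
 [-0.0598 -0.0163 -0.0057]
 [-0.0598 -0.0163  0.0082]]
tool yaw -4.5814483871681055 d [ 0.0004  0.006  -0.1848] in tool [-0.0009  0.1848  0.006 ]
```

The plate measures 119.6 x 59.5 mm centred at (0.6666, -0.226), yaw -4.0°. The held rod is 5 mm off in y. Correcting that and descending to just above the clip mouths.

drive_tool --deltas '[{"grip": 1, "offset": [0.1, 0.5, -2], "dr": [0, 0, 0.01]}, {"grip": 1, "offset": [0.1, 0.5, -5], "dr": [0, 0, 0.01]}, {"grip": 1, "offset": [0.1, 0.5, -8], "dr": [0, 0, 0.01]}, {"grip": 1, "offset": [0.1, 0.5, -11], "dr": [0, 0, 0.01]}, {"grip": 1, "offset": [0.1, 0.5, -13], "dr": [0, 0, 0.01]}, {"grip": 1, "offset": [0.1, 0.5, -13.8], "dr": [0, 0, 0.01]}, {"grip": 1, "offset": [0.1, 0.5, -13.8], "dr": [0, 0, 0.01]}, {"grip": 1, "offset": [0.1, 0.5, -13.8], "dr": [0, 0, 0.01]}]'

```text
clock: 6.35
tool_pos: [0.6694, -0.2256, 0.0646]
tool_rot: [[0.998, 0.007, 0.068], [-0.068, -0.001, 0.998], [0.007, -1.0, -0.0]]
ft_force: [-0.6, -0.6, 0.0]
finger_gap: 0.0118
```

```bash
python3 - <<'E'
from h import *
s=env.observe();im=optics.grab_frame("wrist");cv2.imwrite("pics/w4.png",im);print(s["clock"],repr(s["tool_pos"]),s["ft_force"])
crop(im,220,60,420,270,2.8,"pics/c4.png")
E
```

```text
6.35 array([ 0.66937594, -0.22558274,  0.0645748 ]) [-0.63064684 -0.60904001  0.00926469]
```

View pics/c4.png

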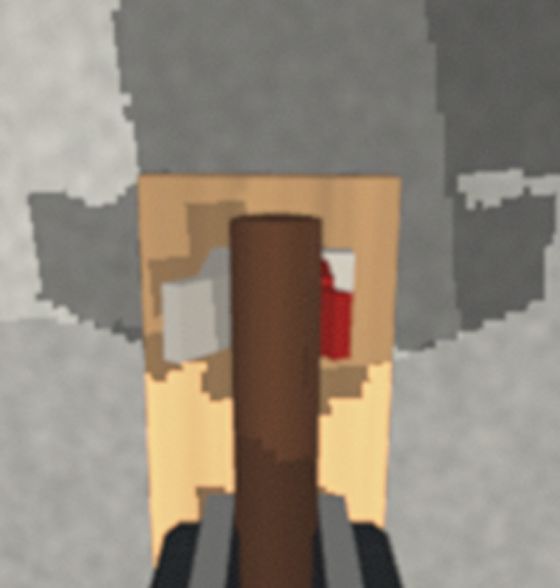

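```bash
python3 - <<'E'
from h import *
s=env.observe();C=cam("wrist",s);R=s["tool_rot"];p0=s["tool_pos"]
o=lambda a:np.array(a,float)/2.8+[220,60]
T=lambda P:(R.T@(P-p0).T).T.round(4)
w=ray(C,o([(138,175),(400,175),(386,540),(153,560)]),.012);print("plate",T(w).tolist(), "world",w.round(4).tolist())
print("yaw",[np.degrees(np.arctan2(*((a-b)[[1,0]]))) for a,b in((w[3],w[0]),(w[2],w[1]))],"tool",np.degrees(np.arctan2(R[1,0],R[0,0])))
z=p0[2]+.016
print("rod edges",T(ray(C,o([(231,225),(321,225),(236,400),(319,400)]),z)).tolist())
print("clip tops z .061: white outer/inner, red",T(ray(C,o([(162,285),(217,285),(352,290),(354,252)]),.061)).tolist())
E
```

```text
plate [[-0.0646, 0.0528, -0.0301], [-0.0645, 0.0528, 0.0292], [0.0273, 0.0536, 0.0296], [0.033, 0.0537, -0.0309]] world [[0.6038, -0.2515, 0.012], [0.6079, -0.1923, 0.012], [0.6996, -0.1982, 0.012], [0.7011, -0.259, 0.012]]
yaw [np.float64(-4.443078252343257), np.float64(-3.7008629787971214)] tool -3.9323754049463853
rod edges [[-0.0607, -0.0165, -0.0057], [-0.0607, -0.0165, 0.0077], [-0.0333, -0.0163, -0.0054], [-0.0333, -0.0163, 0.0078]]
clip tops z .061: white outer/inner, red [[-0.0481, 0.004, -0.0191], [-0.0481, 0.004, -0.0094], [-0.0472, 0.004, 0.0145], [-0.0539, 0.0039, 0.0146]]
```

drive_tool --deltas '[{"grip": 1, "offset": [-0.3, -0.12, -0.4], "dr": [0, 0.007, 0]}, {"grip": 1, "offset": [-0.3, -0.12, -1.0], "dr": [0, 0.007, 0]}, {"grip": 1, "offset": [-0.3, -0.12, -1.6], "dr": [0, 0.007, 0]}, {"grip": 1, "offset": [-0.3, -0.12, -2.0], "dr": [0, 0.007, 0]}, {"grip": 1, "offset": [-0.3, -0.12, -2.4], "dr": [0, 0.007, 0]}, {"grip": 1, "offset": [-0.3, -0.12, -2.8], "dr": [0, 0.007, 0]}, {"grip": 1, "offset": [-0.3, -0.12, -3.1], "dr": [0, 0.007, 0]}, {"grip": 1, "offset": [-0.3, -0.12, -3.4], "dr": [0, 0.007, 0]}, {"grip": 1, "offset": [-0.3, -0.12, -3.6], "dr": [0, 0.007, 0]}, {"grip": 1, "offset": [-0.3, -0.12, -3.6], "dr": [0, 0.007, 0]}]' --squeeze 90

```text
clock: 7.23
tool_pos: [0.668, -0.2277, 0.0301]
tool_rot: [[0.998, 0.004, 0.068], [-0.068, -0.002, 0.998], [0.004, -1.0, -0.002]]
ft_force: [1.8, -1.8, 1.2]
finger_gap: 0.0109
```

```bash
python3 - <<'E'
from h import *
s=env.observe();im=optics.grab_frame("wrist");cv2.imwrite("pics/w5.png",im);print(s["clock"],repr(s["tool_pos"]),s["ft_force"],s["tool_rot"].round(3).tolist())
crop(im,220,60,420,270,2.8,"pics/c5.png")
E
```

```text
7.2333 array([ 0.66795251, -0.22770989,  0.03008144]) [ 1.75800235 -1.84080106  1.24629738] [[0.998, 0.004, 0.068], [-0.068, -0.002, 0.998], [0.004, -1.0, -0.002]]
```

View pics/c5.png

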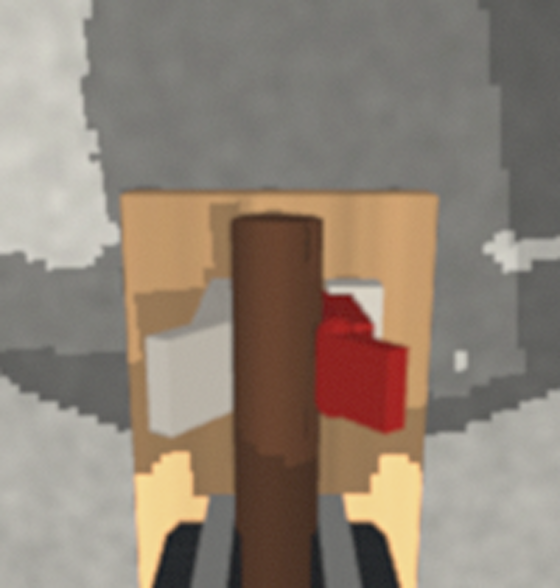

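The picture shows the rod between the prongs at about (276,330) in the crop, with the red jaw pushed outward and not yet closed. The rod is about 4 mm short, so I'll press further.

drive_tool --deltas '[{"grip": 1, "offset": [-0.1, 0.05, -0.3], "dr": [0, 0.003, 0]}, {"grip": 1, "offset": [-0.1, 0.05, -0.5], "dr": [0, 0.003, 0]}, {"grip": 1, "offset": [-0.1, 0.05, -0.6], "dr": [0, 0.003, 0]}, {"grip": 1, "offset": [-0.1, 0.05, -0.7], "dr": [0, 0.003, 0]}, {"grip": 1, "offset": [-0.1, 0.05, -0.7], "dr": [0, 0.003, 0]}]'

```text
clock: 7.7
tool_pos: [0.6672, -0.2274, 0.0261]
tool_rot: [[0.998, 0.002, 0.067], [-0.067, -0.003, 0.998], [0.002, -1.0, -0.003]]
ft_force: [-4.6, 1.3, 15.0]
finger_gap: 0.0113
```

```bash
python3 - <<'E'
from h import *
s=env.observe();im=optics.grab_frame("wrist");cv2.imwrite("pics/w6.png",im);print(s["clock"],repr(s["tool_pos"]),s["ft_force"],s["tool_rot"].round(3).tolist())
crop(im,220,60,420,270,2.8,"pics/c6.png")
E
```

```text
7.7 array([ 0.66716138, -0.22737612,  0.02613316]) [-4.57195259  1.31703895 14.96834736] [[0.998, 0.002, 0.067], [-0.067, -0.003, 0.998], [0.002, -1.0, -0.003]]
```

View pics/c6.png

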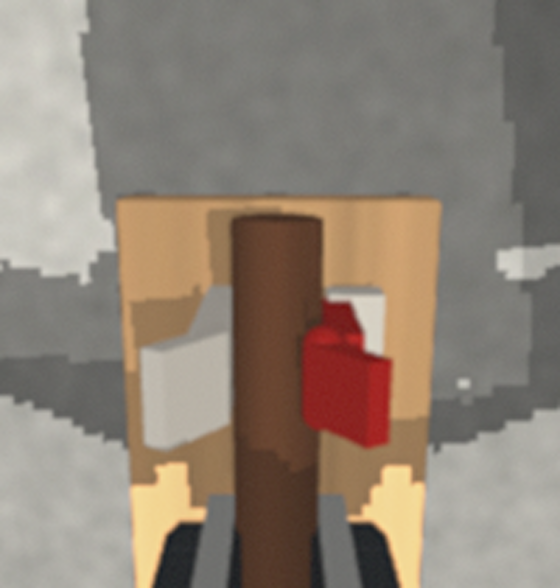

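The red jaw has closed over the rod (its edge overlaps the rod at crop (305,340)) and the force rose to 15 N, so it has bottomed out. I'll press slightly more so the far clip seats too, then lift a little and check.

drive_tool --deltas '[{"grip": 1, "offset": [0, 0, -0.5], "dr": [0, 0.004, 0]}, {"grip": 1, "offset": [0, 0, -0.7], "dr": [0, 0.004, 0]}, {"grip": 1, "offset": [0, 0, -0.7], "dr": [0, 0.004, 0]}, {"grip": 1, "offset": [0, 0, -0.3], "dr": [0, 0, 0]}, {"grip": 1, "offset": [0, 0, 0], "dr": [0, 0, 0]}, {"grip": 1, "offset": [0, 0, 1], "dr": [0, 0, 0]}, {"grip": 1, "offset": [0, 0, 2.5], "dr": [0, 0, 0]}, {"grip": 1, "offset": [0, 0, 4], "dr": [0, 0, 0]}, {"grip": 1, "offset": [0, 0, 4], "dr": [0, 0, 0]}, {"grip": 1, "offset": [0, 0, 4], "dr": [0, 0, 0]}]'

```text
clock: 8.58
tool_pos: [0.6671, -0.2271, 0.0657]
tool_rot: [[0.998, 0.001, 0.068], [-0.068, -0.003, 0.998], [0.002, -1.0, -0.003]]
ft_force: [-0.8, 0.3, -1.9]
finger_gap: 0.0109
```

```bash
python3 - <<'E'
from h import *
s=env.observe();im=optics.grab_frame("wrist");sc=optics.grab_frame("scene");print(s["clock"],repr(s["tool_pos"]),s["ft_force"],s["ft_torque"],s["tool_rot"].round(3).tolist())
a=cv2.resize(im[60:270,220:420],None,fx=2,fy=2,interpolation=cv2.INTER_CUBIC)
b=cv2.resize(sc[150:290,190:323],(399,420),interpolation=cv2.INTER_CUBIC)
cv2.imwrite("pics/c7.png",np.hstack([a,b]));cv2.imwrite("pics/w7.png",im)
E
```

```text
8.5833 array([ 0.66710126, -0.2270887 ,  0.06571061]) [-0.82158173  0.2604623  -1.88372955] [0.01593434 0.06932763 0.00491085] [[0.998, 0.001, 0.068], [-0.068, -0.003, 0.998], [0.002, -1.0, -0.003]]
```

View pics/c7.png

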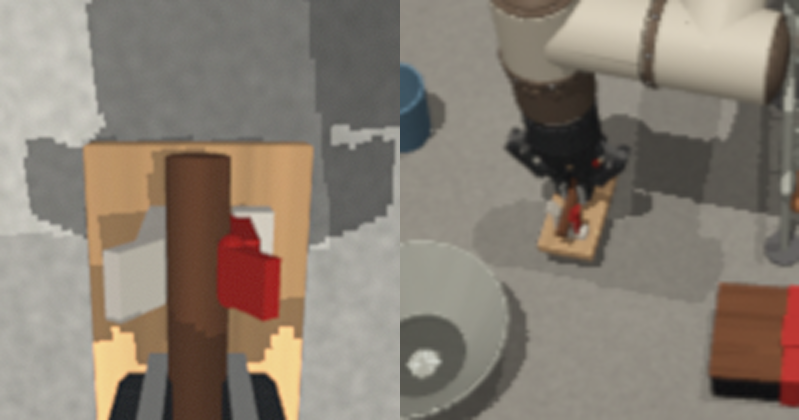

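The lift is clean: both clips carry the plate, and the force changed by about -1.5 N, as its weight should give. Next I'll raise it and carry it over the rail, stopping just past it to measure the mold.

drive_tool --deltas '[{"grip": 1, "offset": [0, 0, 3], "dr": [0, 0, 0]}, {"grip": 1, "offset": [0, 0, 6], "dr": [0, 0, 0]}, {"grip": 1, "offset": [0, 0, 9], "dr": [0, 0, 0]}, {"grip": 1, "offset": [0, 0, 12], "dr": [0, 0, 0]}, {"grip": 1, "offset": [0, 0, 15], "dr": [0, 0, 0]}, {"grip": 1, "offset": [0, 1.5, 17], "dr": [0, 0, 0]}, {"grip": 1, "offset": [0, 4, 17], "dr": [0, 0, -0.05]}, {"grip": 1, "offset": [0, 7, 17], "dr": [0, 0, -0.1]}, {"grip": 1, "offset": [0, 10, 17], "dr": [0, 0, -0.16]}, {"grip": 1, "offset": [0, 13, 17], "dr": [0, 0, -0.22]}, {"grip": 1, "offset": [0, 16, 17], "dr": [0, 0, -0.28]}, {"grip": 1, "offset": [0, 19, 17], "dr": [0, 0, -0.34]}, {"grip": 1, "offset": [0, 22, 17], "dr": [0, 0, -0.38]}, {"grip": 1, "offset": [0, 24, 17], "dr": [0, 0, -0.42]}, {"grip": 1, "offset": [0, 25, 17], "dr": [0, 0, -0.42]}, {"grip": 1, "offset": [0, 25, 17], "dr": [0, 0, -0.42]}, {"grip": 1, "offset": [0, 25, 17], "dr": [0, 0, -0.42]}]'

```text
clock: 10.1
tool_pos: [0.6657, 0.0229, 0.2331]
tool_rot: [[0.884, -0.004, 0.468], [-0.468, -0.002, 0.884], [-0.003, -1.0, -0.004]]
ft_force: [0.3, -0.8, -0.8]
finger_gap: 0.0112
```

```bash
python3 - <<'E'
from h import *
s=env.observe();im=optics.grab_frame("wrist");print(s["clock"],repr(s["tool_pos"]),s["ft_force"],repr(s["tool_rot"]))
np.savez("s8.npz",p=s["tool_pos"],R=s["tool_rot"]);cv2.imwrite("pics/w8.png",im)
E
```

```text
10.1 array([0.66569758, 0.02293983, 0.2330506 ]) [ 0.2764466  -0.83019457 -0.80394101] array([[ 0.88386247, -0.00448217,  0.46772539],
       [-0.46773718, -0.00203268,  0.88386526],
       [-0.0030109 , -0.99998789, -0.00389309]])
```

View pics/w8.png

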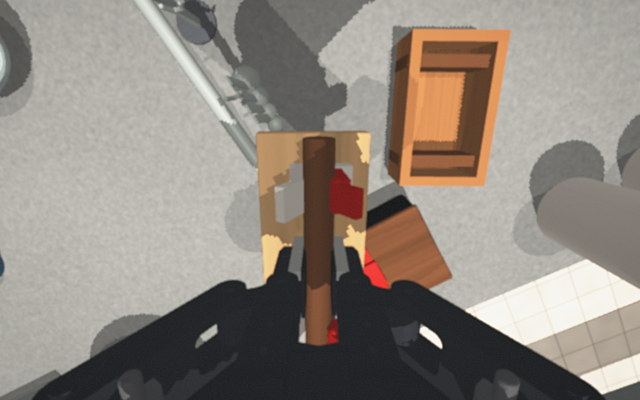

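```bash
python3 - <<'E'
from h import *
im=cv2.imread("pics/w8.png");crop(im,380,15,520,200,3.2,"pics/c8.png")
E
```

```text
(no output)
```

View pics/c8.png

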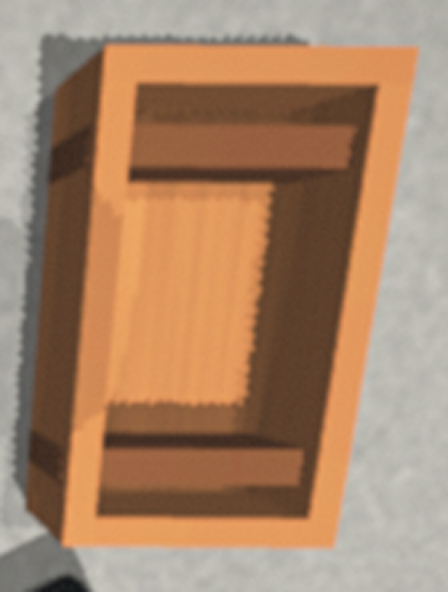

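```bash
python3 - <<'E'
from h import *
d=np.load("s8.npz");s=dict(tool_pos=d["p"],tool_rot=d["R"]);C=cam("wrist",s);R=d["R"];p0=d["p"]
for L,P in [("outer",[(104,45),(418,47),(332,547),(65,546)]),("inner",[(136,85),(378,86),(308,517),(98,517)])]:
    w=ray(C,np.array(P)/3.2+[380,15],.06);print(L,w.mean(0).round(4),[np.linalg.norm(w[i]-w[(i+1)%4]).round(4) for i in range(4)],[np.degrees(np.arctan2(*((a-b)[[1,0]]))).round(2) for a,b in((w[3],w[0]),(w[2],w[1]))])
print("tool yaw",np.degrees(np.arctan2(R[1,0],R[0,0])))
# held plate: near corners at top of plate z=tcp-.014
zt=p0[2]-.014
w=ray(C,[(257,132),(370,131),(265,281)],zt);print("plate tool",((R.T@(w-p0).T).T).round(4).tolist(),np.linalg.norm(w[0]-w[1]))
E
```

```text
outer [0.668  0.1742 0.06  ] [np.float64(0.0924), np.float64(0.1518), np.float64(0.0906), np.float64(0.1521)] [np.float64(-27.78), np.float64(-28.46)]
inner [0.6683 0.1744 0.06  ] [np.float64(0.0719), np.float64(0.131), np.float64(0.0706), np.float64(0.1314)] [np.float64(-27.82), np.float64(-28.42)]
tool yaw -27.88764939844039
plate tool [[-0.062, 0.0143, -0.0309], [-0.0625, 0.0141, 0.0271], [0.025, 0.014, -0.0312]] 0.05795267353960742
```

The mold rim measures 152 x 92 mm outside and 131 x 71 mm inside, centred at (0.668, 0.174), yaw -28.1°. The top view gave y about 5 mm lower, so I'll go between the two and check at a safe height.

drive_tool --deltas '[{"grip": 1, "offset": [0, 2, 0], "dr": [0, 0, 0]}, {"grip": 1, "offset": [0.1, 5, 0], "dr": [0, 0, 0]}, {"grip": 1, "offset": [0.2, 8, 0], "dr": [0, 0, 0]}, {"grip": 1, "offset": [0.3, 11, 0], "dr": [0, 0, 0]}, {"grip": 1, "offset": [0.3, 13.5, 0], "dr": [0, 0, 0]}, {"grip": 1, "offset": [0.3, 15, 0], "dr": [0, 0, 0]}, {"grip": 1, "offset": [0.3, 15, -2], "dr": [0, 0, 0]}, {"grip": 1, "offset": [0.3, 15, -4], "dr": [0, 0, 0]}, {"grip": 1, "offset": [0.3, 15, -6], "dr": [0, 0, 0]}, {"grip": 1, "offset": [0.3, 15, -8], "dr": [0, 0, 0]}, {"grip": 1, "offset": [0.3, 15, -10], "dr": [0, 0, 0]}, {"grip": 1, "offset": [0.3, 15, -11], "dr": [0, 0, 0]}, {"grip": 1, "offset": [0.3, 15, -11], "dr": [0, 0, 0]}, {"grip": 1, "offset": [0.3, 15, -11], "dr": [0, 0, 0]}]'

```text
clock: 11.32
tool_pos: [0.6692, 0.1712, 0.1234]
tool_rot: [[0.883, -0.004, 0.469], [-0.469, -0.003, 0.883], [-0.002, -1.0, -0.004]]
ft_force: [-0.0, -0.3, -1.0]
finger_gap: 0.011
```

```bash
python3 - <<'E'
from h import *
s=env.observe();im=optics.grab_frame("wrist");print(s["clock"],repr(s["tool_pos"]),s["ft_force"],repr(s["tool_rot"]))
np.savez("s9.npz",p=s["tool_pos"],R=s["tool_rot"]);cv2.imwrite("pics/w9.png",im)
crop(im,190,50,450,260,3,"pics/c9.png")
sc=optics.grab_frame("scene");tp=optics.grab_frame("top");cv2.imwrite("pics/sc9.png",sc);cv2.imwrite("pics/tp9.png",tp)
crop(sc,320,170,430,280,5,"pics/sc9c.png");crop(tp,200,110,310,220,5,"pics/tp9c.png")
E
```

```text
11.3167 array([0.66921929, 0.17123306, 0.12338711]) [-0.0324744  -0.31342482 -0.96146701] array([[ 0.88294411, -0.00418654,  0.46945945],
       [-0.46947201, -0.00277676,  0.88294299],
       [-0.0023929 , -0.99998738, -0.00441718]])
```

View pics/c9.png

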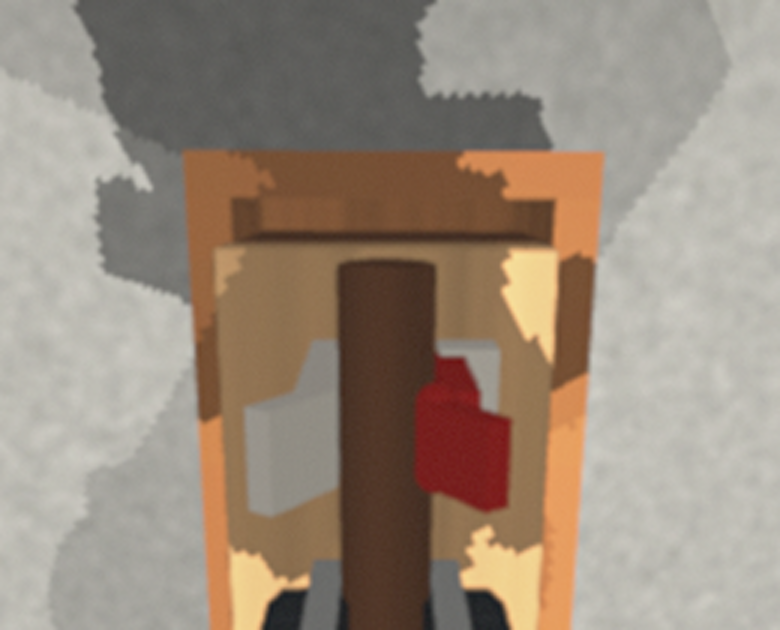

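View pics/sc9c.png

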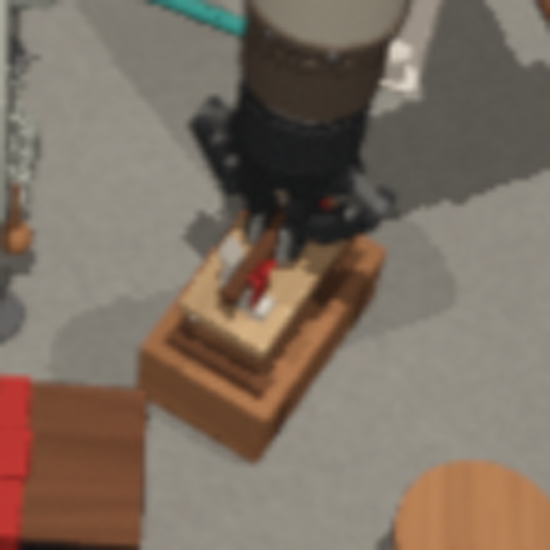

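View pics/tp9c.png

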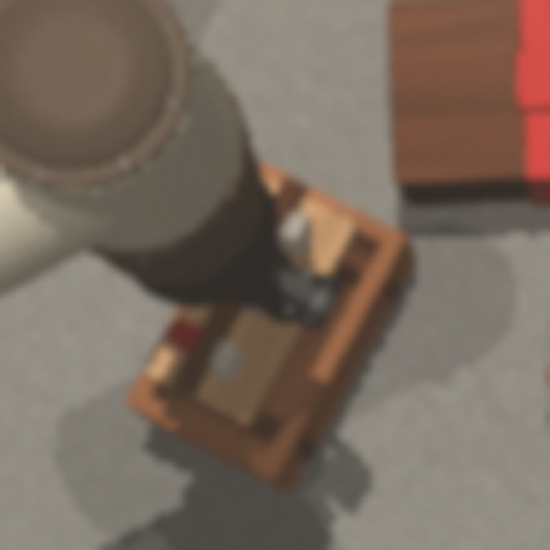

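```bash
cat > rel.py <<'E'
from h import *
def rel(f,x0,y0,k,rim,plate,zo=-.014):
    d=np.load(f);p0,R=d["p"],d["R"];C=cam("wrist",dict(tool_pos=p0,tool_rot=R))
    o=lambda a:np.array(a,float)/k+[x0,y0]
    T=lambda P:((R.T@(P-p0).T).T)[:,[0,2]].round(4).tolist()
    print("rim",T(ray(C,o(rim),.06)));print("plate",T(ray(C,o(plate),p0[2]+zo)))
E
python3 - <<'E'
from rel import *
# NL,NR,FL,FR
rel("s9.npz",190,50,3,[(182,151),(604,152),(210,625),(574,625)],[(214,247),(558,247),(231,620),(541,620)])
E
```

```text
rim [[-0.0785, -0.0437], [-0.0782, 0.0485], [0.0366, -0.044], [0.0365, 0.0487]]
plate [[-0.0618, -0.0287], [-0.0618, 0.0301], [0.0089, -0.0293], [0.0089, 0.0307]]
```

drive_tool --deltas '[{"grip": 1, "offset": [0.05, 0.15, -0.5], "dr": [0, 0, 0]}, {"grip": 1, "offset": [0.05, 0.15, -1.0], "dr": [0, 0, 0]}, {"grip": 1, "offset": [0.05, 0.15, -1.6], "dr": [0, 0, 0]}, {"grip": 1, "offset": [0.05, 0.15, -2.1], "dr": [0, 0, 0]}, {"grip": 1, "offset": [0.05, 0.15, -2.5], "dr": [0, 0, 0]}, {"grip": 1, "offset": [0.05, 0.15, -2.6], "dr": [0, 0, 0]}, {"grip": 1, "offset": [0.05, 0.15, -2.6], "dr": [0, 0, 0]}, {"grip": 1, "offset": [0.05, 0.15, -2.6], "dr": [0, 0, 0]}]'

```text
clock: 12.13
tool_pos: [0.6705, 0.1738, 0.0992]
tool_rot: [[0.883, -0.001, 0.469], [-0.469, -0.001, 0.883], [-0.0, -1.0, -0.001]]
ft_force: [0.5, -0.1, -1.6]
finger_gap: 0.0107
```

```bash
python3 - <<'E'
from h import *
s=env.observe();im=optics.grab_frame("wrist");print(s["clock"],repr(s["tool_pos"]),s["ft_force"],repr(s["tool_rot"]))
np.savez("s10.npz",p=s["tool_pos"],R=s["tool_rot"]);cv2.imwrite("pics/w10.png",im)
crop(im,190,50,450,260,3,"pics/c10.png")
sc=optics.grab_frame("scene");tp=optics.grab_frame("top");cv2.imwrite("pics/sc10.png",sc);cv2.imwrite("pics/tp10.png",tp)
crop(sc,340,200,410,265,8,"pics/sc10c.png");crop(tp,220,135,295,215,7,"pics/tp10c.png")
E
```

```text
12.1333 array([0.67053451, 0.173822  , 0.09924054]) [ 0.4606647  -0.14167698 -1.63864897] array([[ 8.83324978e-01, -7.02061091e-04,  4.68760590e-01],
       [-4.68761089e-01, -9.88798874e-04,  8.83324438e-01],
       [-1.56637776e-04, -9.99999265e-01, -1.20252967e-03]])
```

View pics/c10.png

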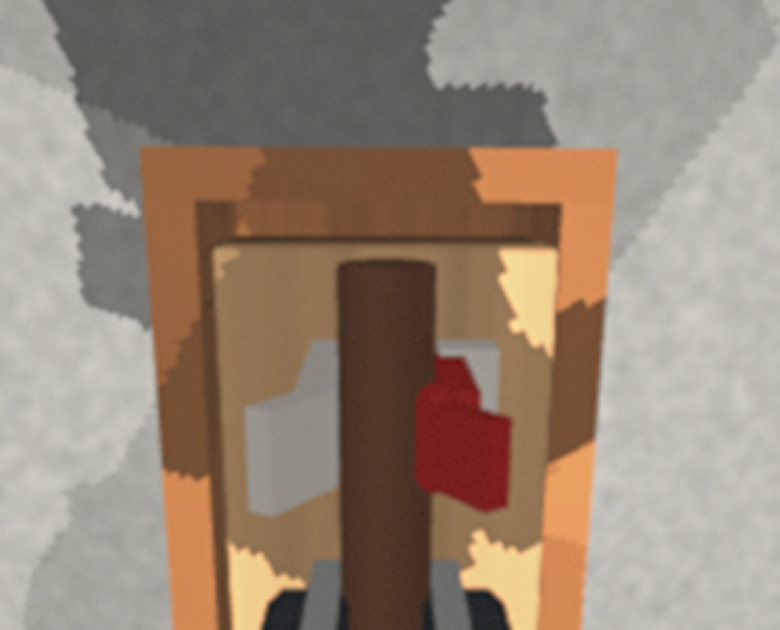

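View pics/sc10c.png

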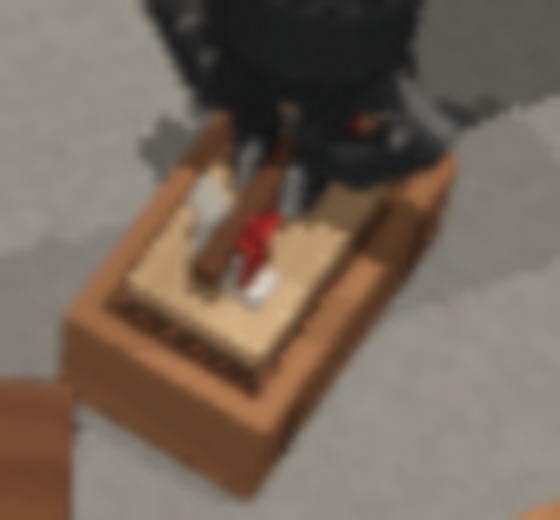

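View pics/tp10c.png

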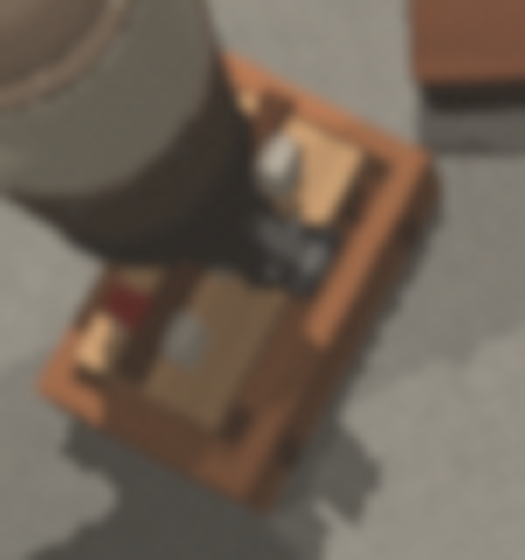

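```bash
python3 - <<'E'
from rel import *
rel("s10.npz",190,50,3,[(141,148),(617,149),(173,625),(582,625)],[(214,243),(557,246),(229,610),(540,610)])
d=np.load("s10.npz");p0,R=d["p"],d["R"];C=cam("top")
T=lambda P:((R.T@(P-p0).T).T)[:,[0,2]].round(4).tolist()
o=lambda a:np.array(a,float)/7+[220,135]
print("top plate NE,SE,SW",T(ray(C,o([(365,157),(215,437),(80,375)]),p0[2]-.014)))
print("top rim NE,SE,SW",T(ray(C,o([(433,158),(258,510),(40,385)]),.06)))
t0=cam("top")
print("rim0",T(ray(C,np.array([(125,50),(236,103),(135,290),(25,230)])/3.8+[220,130],.06)))
C=cam("scene");o=lambda a:np.array(a,float)/8+[340,200]
print("scene plate top: FL corner(-y far),FR(+y far)",T(ray(C,o([(122,278),(265,362)]),p0[2]-.014)))
print("scene rim outer far corners",T(ray(C,o([(66,318),(265,432),(455,160)]),.06)))
E
```

```text
rim [[-0.0785, -0.0463], [-0.0783, 0.0453], [0.0235, -0.0471], [0.0236, 0.0449]]
plate [[-0.0625, -0.0286], [-0.062, 0.03], [0.0068, -0.0295], [0.0068, 0.0304]]
top plate NE,SE,SW [[0.0566, -0.0344], [-0.0638, -0.0348], [-0.0662, 0.0219]]
top rim NE,SE,SW [[0.0722, -0.0526], [-0.0797, -0.0572], [-0.0754, 0.0407]]
rim0 [[0.0721, 0.0371], [0.0737, -0.0526], [-0.0777, -0.0521], [-0.0756, 0.0379]]
scene plate top: FL corner(-y far),FR(+y far) [[0.0612, -0.032], [0.0615, 0.0324]]
scene rim outer far corners [[0.0755, -0.0466], [0.0743, 0.0431], [-0.0758, 0.0429]]
```

All three cameras agree that the plate is centred, apart from about 1.4 mm sideways. It is square and about 13 mm above the rim. One small trim.

drive_tool --deltas '[{"grip": 1, "offset": [-0.04, -0.06, -0.15], "dr": [0, 0, 0]}, {"grip": 1, "offset": [-0.06, -0.12, -0.3], "dr": [0, 0, 0]}, {"grip": 1, "offset": [-0.06, -0.12, -0.3], "dr": [0, 0, 0]}, {"grip": 1, "offset": [-0.06, -0.12, -0.3], "dr": [0, 0, 0]}, {"grip": 1, "offset": [-0.06, -0.12, -0.3], "dr": [0, 0, 0]}, {"grip": 1, "offset": [-0.06, -0.12, -0.3], "dr": [0, 0, 0]}, {"grip": 1, "offset": [-0.06, -0.12, -0.3], "dr": [0, 0, 0]}, {"grip": 1, "offset": [-0.06, -0.12, -0.3], "dr": [0, 0, 0]}, {"grip": 1, "offset": [-0.06, -0.12, -0.3], "dr": [0, 0, 0]}]'

```text
clock: 13.03
tool_pos: [0.6701, 0.1727, 0.0967]
tool_rot: [[0.883, -0.0, 0.469], [-0.469, -0.001, 0.883], [0.0, -1.0, -0.001]]
ft_force: [0.6, -1.0, -1.3]
finger_gap: 0.0111
```

```bash
python3 - <<'E'
from h import *
s=env.observe();im=optics.grab_frame("wrist");print(s["clock"],repr(s["tool_pos"]),s["ft_force"],abs(s["dq"]).max(),s["finger_gap"],s["tool_rot"].round(4).tolist())
np.savez("s11.npz",p=s["tool_pos"],R=s["tool_rot"])
sc=optics.grab_frame("scene")
a=cv2.resize(im[50:260,190:450],None,fx=2,fy=2,interpolation=cv2.INTER_CUBIC)[:400]
b=cv2.resize(sc[210:260,345:380],(280,400),interpolation=cv2.INTER_CUBIC)
cv2.imwrite("pics/c11.png",np.hstack([a,b]))
E
```

```text
13.0333 array([0.67006454, 0.17268306, 0.09671613]) [ 0.56809076 -1.02711958 -1.3441631 ] 0.0023761929340240647 0.011120975915793432 [[0.8833, -0.0001, 0.4688], [-0.4688, -0.0006, 0.8833], [0.0002, -1.0, -0.0006]]
```

View pics/c11.png

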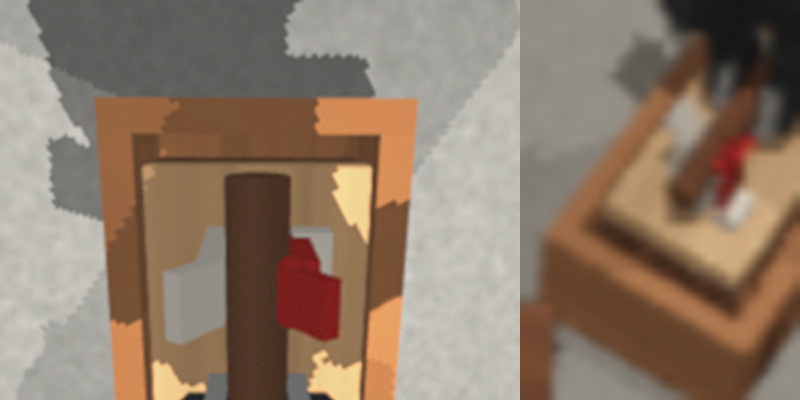

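The left view shows equal side margins between plate and mouth (8 and 7 px), with the red jaw still closed over the rod. The ratio of apparent plate and rim widths gives a gap of about 9.5 mm. The arm is still, so I'm handing in.

```bash
python3 -c "
from bench import order
print(order.hand_in())"
```

```text
the job is handed in; nothing more can be done
None
```

I handed the job in at about 13 s of the 61 s allowed. The press is hovering over the mold mouth and the gripper is still holding it by the rod. No verdict came back, so the results below are from my own checks.

I took the larger dark rod from the white rest, snapped it into the clips, carried the press over the rail and stopped above the mold.

**Last checks**
- **Snap:** the force rose to 15 N as the rod bottomed out. The near red jaw is visibly closed over the rod. The far clip I could only judge from the plate lifting level.
- **Centring:** before the last trim, all three cameras showed the plate 1–2 mm off sideways. After a 1.4 mm correction, the side margins in the wrist view were equal to within a pixel. Lengthwise, the three views put it within about 2.5 mm.
- **Height and level:** the plate is about 10 mm above the rim (9.5 mm from the picture, about 11 mm from the tool height). The tool is vertical to within 0.001 rad and square with the mold to within about 0.5°.
- **Grip and stillness:** the arm was still. The wrist force was about 1.3 N down, which fits the press's weight and no contact with the mold.

**Disagreements**
- The top camera placed the mold about 5 mm lower in y than the wrist camera. I set the final position from plate-to-rim differences within each view, which avoids that error.
- The finger opening reads about 11 mm on the 14 mm rod, although the pictures show a proper grip.

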